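# Mix a batch of sample jars on the hand-cranked mixer

## Task

Stand every sample jar upright in its own ring on the mixer's turntable, then push the roller arm of the timer's switch over sideways until it trips and let it spring back. Now turn the mixer's crank exactly four full turns clockwise (seen from above), stop with its grip back over the black index mark where it began and let go of it. With the mixer standing still, move all the jars to the white wire rack, one upright in each cell, leaving the rest of the bench undisturbed.

Things in the scene. Friction and masses are not known exactly. Their poses are not given: they have to be found in the camera images.
- jar0: sample jar: upright white plastic cylinder with an orange screw cap, 50 mm diameter over its whole height, 70 mm tall, about 90 g, bottom-heavy (centre of mass 26 mm up); it starts upright on the bench. Origin at the centre of its underside, z axis up along the jar. Two or three of the three jars are present.
- jar1: sample jar: upright white plastic cylinder with an orange screw cap, 50 mm diameter over its whole height, 70 mm tall, about 90 g, bottom-heavy (centre of mass 26 mm up); it starts upright on the bench. Origin at the centre of its underside, z axis up along the jar. Two or three of the three jars are present.
- jar2: sample jar: upright white plastic cylinder with an orange screw cap, 50 mm diameter over its whole height, 70 mm tall, about 90 g, bottom-heavy (centre of mass 26 mm up); it starts upright on the bench. Origin at the centre of its underside, z axis up along the jar. Two or three of the three jars are present.
- mixer: hand-cranked mixer, fixed: white housing 200 mm (its x, away from the robot) by 410 mm (its y, -195 to +215), 57 mm high; origin at bench height. At its y = +100 mm is the vertical axis of the turntable (aluminium disc, 190 mm diameter, top 69 mm above the bench, with three upright black rings), at y = -115 mm that of the crank, which drives the turntable one to one, same direction
- ring0 (a point): centre of the floor of turntable ring 0, 69 mm above the bench (it turns with the turntable). The ring is about 56 mm inside diameter, 64 mm outside, and stands 30 mm above this floor; the three rings lie 65 mm from the turntable's axis, 120 degrees apart
- ring1 (a point): centre of the floor of turntable ring 1, 69 mm above the bench (it turns with the turntable). The ring is about 56 mm inside diameter, 64 mm outside, and stands 30 mm above this floor; the three rings lie 65 mm from the turntable's axis, 120 degrees apart
- ring2 (a point): centre of the floor of turntable ring 2, 69 mm above the bench (it turns with the turntable). The ring is about 56 mm inside diameter, 64 mm outside, and stands 30 mm above this floor; the three rings lie 65 mm from the turntable's axis, 120 degrees apart
- crank (a joint): total angle turned by the crank, rad, growing clockwise seen from above; 0 = grip over the index mark, 6.283 a turn (starts within 0.15 of 0). It runs on freely past a turn, has no stop or counter that can be seen, and stays where it is left (friction: about 2 to 3 N at the grip)
- crank_axis (a point): point on the crank's vertical axis, 75 mm above the bench
- grip_mid (a point): point on the axis of the crank's upright black grip, a 24 mm diameter cylinder from 82 to 132 mm above the bench; this point is at 110 mm. It stands 55 mm from the crank's axis and spins freely on its pin, so fingers holding it need not turn. With the crank at 0 it lies from the axis along the mixer's -y, over the black index mark on the housing
- timer: timer box fixed to the bench, grey, 50 (x) by 60 (y) by 68 mm high. Origin at the centre of its underside. On its +x face (away from the robot), 50 mm above the bench and 35 mm from its origin, is the pivot (along its x) of an upright steel arm with a black roller at its upper end
- roller (a point): centre of the roller (22 mm diameter, 12 mm wide) at the end of the switch arm, 75 mm from the pivot, so 125 mm above the bench when the arm is upright; the arm, 12 mm wide, stands up from the pivot beside that face, clear of the box top by its upper 55 mm
- switch_arm (a joint): lean of the switch arm, rad: 0 = upright at rest, growing as the roller is pushed towards the timer's +y (to the left seen from the robot). It trips at 0.45 (roller pushed about 33 mm aside) and stops at 0.8; it does not go the other way. A spring of about 1 to 4 N at the roller brings it back.
- rack: white wire rack fixed to the bench, 214 mm (its x) by 64 mm (its y), 34 mm high, with a row of three cells along its x. Origin at bench height, centre of the row
- cell0 (a point): centre of the floor of rack cell 0, 4 mm above the bench; the cell is 56 mm square inside, its walls rise 30 mm above this floor; cells are 75 mm apart
- cell1 (a point): centre of the floor of rack cell 1, 4 mm above the bench; the cell is 56 mm square inside, its walls rise 30 mm above this floor; cells are 75 mm apart
- cell2 (a point): centre of the floor of rack cell 2, 4 mm above the bench; the cell is 56 mm square inside, its walls rise 30 mm above this floor; cells are 75 mm apart
- dropper_bottle: bystander: small amber bottle, 38 mm diameter, 85 mm tall; origin under its centre
- reagent_bottle: bystander: white bottle, 64 mm diameter, 150 mm tall; origin under its centre
- petri_dish: bystander: clear flat dish, 94 mm diameter, 17 mm tall; origin under its centre
Mind the look-alikes: they are no part of the job. Leave any green or purple look-alike of the jar2 alone.

How it is judged:
On the way, in this order (a step that is already met when the one before it is completed fails the run):
1. every jar stands upright in a ring of the turntable, let go, with the crank still unturned (((horizontal distance between jar0 and ring0 below 0.006 m and z of jar0 in the frame of ring0 between -0.004 and 0.005 m and angle between jar0's own z axis and vertical below 0.1 rad) or (horizontal distance between jar0 and ring1 below 0.006 m and z of jar0 in the frame of ring1 between -0.004 and 0.005 m and angle between jar0's own z axis and vertical below 0.1 rad) or (horizontal distance between jar0 and ring2 below 0.006 m and z of jar0 in the frame of ring2 between -0.004 and 0.005 m and angle between jar0's own z axis and vertical below 0.1 rad)) and ((horizontal distance between jar1 and ring0 below 0.006 m and z of jar1 in the frame of ring0 between -0.004 and 0.005 m and angle between jar1's own z axis and vertical below 0.1 rad) or (horizontal distance between jar1 and ring1 below 0.006 m and z of jar1 in the frame of ring1 between -0.004 and 0.005 m and angle between jar1's own z axis and vertical below 0.1 rad) or (horizontal distance between jar1 and ring2 below 0.006 m and z of jar1 in the frame of ring2 between -0.004 and 0.005 m and angle between jar1's own z axis and vertical below 0.1 rad)) and ((horizontal distance between jar2 and ring0 below 0.006 m and z of jar2 in the frame of ring0 between -0.004 and 0.005 m and angle between jar2's own z axis and vertical below 0.1 rad) or (horizontal distance between jar2 and ring1 below 0.006 m and z of jar2 in the frame of ring1 between -0.004 and 0.005 m and angle between jar2's own z axis and vertical below 0.1 rad) or (horizontal distance between jar2 and ring2 below 0.006 m and z of jar2 in the frame of ring2 between -0.004 and 0.005 m and angle between jar2's own z axis and vertical below 0.1 rad)) and contact force between the fingers and jar0 below 0.2 N and contact force between the fingers and jar1 below 0.2 N and contact force between the fingers and jar2 below 0.2 N and value of joint crank between -0.45 and 0.45 rad), for 0.2 s.
2. the switch's roller arm is pushed over past its trip point (0.45 rad), the crank still unturned (value of joint switch_arm above 0.45 rad and value of joint crank between -0.45 and 0.45 rad), for 0.05 s.
3. the crank rests, let go, at four full turns (within 0.35 rad), the switch arm sprung back and all the jars standing in the rings (value of joint crank between 24.783 and 25.483 rad and velocity of joint crank between -0.05 and 0.05 rad/s and contact force between the fingers and mixer below 0.2 N and value of joint switch_arm below 0.1 rad and ((horizontal distance between jar0 and ring0 below 0.006 m and z of jar0 in the frame of ring0 between -0.004 and 0.005 m and angle between jar0's own z axis and vertical below 0.1 rad) or (horizontal distance between jar0 and ring1 below 0.006 m and z of jar0 in the frame of ring1 between -0.004 and 0.005 m and angle between jar0's own z axis and vertical below 0.1 rad) or (horizontal distance between jar0 and ring2 below 0.006 m and z of jar0 in the frame of ring2 between -0.004 and 0.005 m and angle between jar0's own z axis and vertical below 0.1 rad)) and ((horizontal distance between jar1 and ring0 below 0.006 m and z of jar1 in the frame of ring0 between -0.004 and 0.005 m and angle between jar1's own z axis and vertical below 0.1 rad) or (horizontal distance between jar1 and ring1 below 0.006 m and z of jar1 in the frame of ring1 between -0.004 and 0.005 m and angle between jar1's own z axis and vertical below 0.1 rad) or (horizontal distance between jar1 and ring2 below 0.006 m and z of jar1 in the frame of ring2 between -0.004 and 0.005 m and angle between jar1's own z axis and vertical below 0.1 rad)) and ((horizontal distance between jar2 and ring0 below 0.006 m and z of jar2 in the frame of ring0 between -0.004 and 0.005 m and angle between jar2's own z axis and vertical below 0.1 rad) or (horizontal distance between jar2 and ring1 below 0.006 m and z of jar2 in the frame of ring1 between -0.004 and 0.005 m and angle between jar2's own z axis and vertical below 0.1 rad) or (horizontal distance between jar2 and ring2 below 0.006 m and z of jar2 in the frame of ring2 between -0.004 and 0.005 m and angle between jar2's own z axis and vertical below 0.1 rad))), for 0.3 s.
At the end, for the whole second after the job is handed in: every jar present stands upright (within 0.1 rad) on the floor of a rack cell, within 7 mm of the cell's centre and at rest; the crank is still at four full turns within 0.35 rad; the switch arm is back upright (below 0.1 rad) (((horizontal distance between jar0 and cell0 below 0.007 m and z of jar0 in the frame of cell0 between -0.004 and 0.005 m and angle between jar0's own z axis and vertical below 0.1 rad) or (horizontal distance between jar0 and cell1 below 0.007 m and z of jar0 in the frame of cell1 between -0.004 and 0.005 m and angle between jar0's own z axis and vertical below 0.1 rad) or (horizontal distance between jar0 and cell2 below 0.007 m and z of jar0 in the frame of cell2 between -0.004 and 0.005 m and angle between jar0's own z axis and vertical below 0.1 rad)) and ((horizontal distance between jar1 and cell0 below 0.007 m and z of jar1 in the frame of cell0 between -0.004 and 0.005 m and angle between jar1's own z axis and vertical below 0.1 rad) or (horizontal distance between jar1 and cell1 below 0.007 m and z of jar1 in the frame of cell1 between -0.004 and 0.005 m and angle between jar1's own z axis and vertical below 0.1 rad) or (horizontal distance between jar1 and cell2 below 0.007 m and z of jar1 in the frame of cell2 between -0.004 and 0.005 m and angle between jar1's own z axis and vertical below 0.1 rad)) and ((horizontal distance between jar2 and cell0 below 0.007 m and z of jar2 in the frame of cell0 between -0.004 and 0.005 m and angle between jar2's own z axis and vertical below 0.1 rad) or (horizontal distance between jar2 and cell1 below 0.007 m and z of jar2 in the frame of cell1 between -0.004 and 0.005 m and angle between jar2's own z axis and vertical below 0.1 rad) or (horizontal distance between jar2 and cell2 below 0.007 m and z of jar2 in the frame of cell2 between -0.004 and 0.005 m and angle between jar2's own z axis and vertical below 0.1 rad)) and linear speed of each of jar0, jar1, jar2 below 0.02 m/s and value of joint crank between 24.783 and 25.483 rad and value of joint switch_arm below 0.1 rad); the robot touches nothing.
It fails at once if the crank is turned more than 0.6 rad past four turns (value of joint crank above 25.733 rad).
It fails at once if the crank is turned backwards more than 0.6 rad from the mark (value of joint crank below -0.6 rad).
It fails at once if a bystander is moved more than 30 mm (distance of any of dropper_bottle, reagent_bottle, petri_dish from where it was at the start of the episode above 0.03 m).
Of jar0, jar1, jar2 only 2 to 3 are there at a start; the rules pass over those that are not, and their reading is None.
At some moment in a run one of jar0, jar1, jar2 may be knocked a few centimetres aside while the robot is not near it.
It also fails if it takes over 210 s, if anything falls off the work surface, if the arm or the gripper's body presses on something with over 40 N, if the wrist force passes 120 N, or if a joint passes its speed limit or range.

## Robot

A 7-joint arm with a two-finger parallel gripper is mounted at the origin on the work surface. World frame = base frame: x ahead of the robot, y to its left, z up, the work surface at z = 0. Lengths are in m, angles in rad, forces in N, time in s.
With the tool pointing down it reaches from about 0.4 to 0.85 m from the base axis. Payload 4.5 kg.
Tool frame: the origin (TCP) lies at the very end of the fingers, on their centre line; the grasp point (between the pads) lies 19 mm behind it; z points along the fingers, y is the line along which they close (so a half turn about z gives the same grasp; the last joint's range is limited). The gripper opens to 88 mm and grips with 3 to 60 N. Pads are 18 mm wide; open, the fingers measure 123 mm over their backs; the gripper's body (75 mm by 187 mm) begins 45 mm behind the grasp point.
Start: joints at [-1.244, 0.689, -0.195, 1.565, 0.157, 0.902, -0.215], TCP at [0.18, 0.598, 0.239] pointing down, gripper open.
Joint ranges: [-3.01, 3.01], [-0.46, 2.08], [-1.47, 1.51], [0.13, 2.56], [-1, 4.14], [0.04, 2.09], [-2.66, 2.66]. Speed limits (rad/s): [2.57, 2.57, 3.14, 3.14, 3.14, 3.14, 3.14].

## Interface

Orientations are given as a unit quaternion [x, y, z, w].
In Python, from plant import r, optics gives the robot as it stands.
- The arm moves only by the tool servo_tool, never from a script. Its arguments are lists of equal length, an entry for each row: "translation": the shift along the tool's x, y, z in m, a list of three; "turn": the turn, a rotation vector about the tool's x, y, z in rad, a list of three. In form: {"translation": [[dx, dy, dz], ...], "turn": [[rx, ry, rz], ...]}. A call has 1 to 10 rows; each row shifts and turns the commanded pose from where the row before left it, along the tool's axes as they then stand; what a row does not reach is not made up. A row lasts 1/8 s, in which the tool goes at most 62.5 mm and 10.7 degrees, less where a joint would pass 70% of its speed; a pose out of reach is approached as far as the arm can. A call is refused whole if a number of a shift passes 0.0625 or a number of a turn 0.188, either way. A call with a gripper value outside its range is refused whole. "grip" is the opening, from 0 (shut) to 1 (fully open), set as the call begins (left out, the last holds). The fingers move at their own pace and stop on an object; "grip_force" is the grip in N (left out, the last holds). Time passes only in rows, so rows that do not move let the fingers close. It gives the time, the measured TCP pose, the force, the opening and the grip force at its end, in the units of the state.
- r.get_state(): the state, without advancing time (a new reading comes with each control period).
- optics.snapshot(name): name is "side" or "top" or "wrist"; returns a dict with "img" (420x560x3 uint8, red, green, blue), "z_map" (420x560 float32, m along the optical axis (not along the pixel's ray), 0 where there is no reading), "mtx" (3x3 intrinsics, pixels), "R" (3x3) and "t" (3): a world point X has camera coordinates R X + t. Camera axes: x right, y down, z forward; pixel columns grow to the right and rows downward; lengths in m; the calibration is good to about 2 mm. A picture is of the moment at which its call begins.
- r.finish_job(): hands the job in; it is judged then, once.
The state is a dict: "clock": time; "q": joint angles; "qd": joint speeds; "joint_torque": joint torques, N m; "tool_pos": TCP position; "eef_rot": TCP orientation; "contact_force": force on the tool from outside, world axes, zero at the start; "moment": the same for the moment, N m; "opening": opening from 0.0 (shut) to 1.0 (fully open); "finger_force": force on a finger pad.
Only numpy, scipy, OpenCV 4.12 (cv2) and the standard library are available. Lean on these libraries where they do the work, as an engineer would, in place of code of your own. Each camera call takes 0.05 s, during which the arm holds its last target. There are 200 camera calls.

## Working session

There is one attempt and no reset: what is moved stays moved. The work goes in short steps, Python scripts to look and compute and a tool call to move; the robot and the scene stay as the last step left them, time stands still between calls to the robot, and variables do not carry over. Pictures are saved under pics/ and viewed, at most 14 in all, crops included, and the job is handed in when it is done.

Besides the shell and the picture viewer there is one more tool, called by a JSON object that holds its "fn" and its "kwargs". servo_tool: Moves the arm, as the interface text tells. Its arguments: {"type":"object","properties":{"translation":{"type":"array"},"turn":{"type":"array"},"grip":{"type":"number"},"grip_force":{"type":"number"}},"required":["translation","turn"]}

```bash
mkdir -p pics; ls
cat > h.py <<'E'
import numpy as np, cv2
from plant import r, optics
def snap(n, name):
    s=optics.snapshot(n); cv2.imwrite(f'pics/{name}.png', s['img'][:,:,::-1]); np.savez(f'{name}.npz',**s); return s
def world(s,u,v,d=None):
    d=s['z_map'][int(v),int(u)] if d is None else d
    c=np.linalg.inv(s['mtx'])@np.array([u,v,1])*d
    return s['R'].T@(c-s['t'])
def atz(s,u,v,z):
    d=s['R'].T@np.linalg.inv(s['mtx'])@np.array([u,v,1]); o=-s['R'].T@s['t']
    return o+d*(z-o[2])/d[2]
def proj(s,X):
    c=s['mtx']@(s['R']@np.array(X)+s['t']); return c[:2]/c[2]
E
python3 - <<'E'
from h import *
for n in ['top','side']:
    s=snap(n,n+'0'); print(n,-s['R'].T@s['t'])
print(r.get_state())
a=cv2.imread('pics/top0.png');cv2.imwrite('pics/top0b.png',cv2.resize(a,(800,600)))
E
```

```text
pics
top [ 0.27681535 -0.06614929  1.4603356 ]
side [ 0.20356979 -1.14268893  0.98260984]
{'clock': 0.1, 'q': array([-1.24419141,  0.68992684, -0.19449444,  1.56618592,  0.15730046,
        0.90250992, -0.21510346]), 'qd': array([ 2.64510062e-05, -1.51159471e-03,  6.38406810e-04, -1.74369154e-03,
       -7.90486360e-04,  1.64126735e-03, -5.15333634e-04]), 'joint_torque': array([-3.88684392e-03, -5.28502357e+01, -1.27171341e+00, -1.53839082e+01,
       -5.25666971e-02,  1.95561479e-03,  3.65404526e-05]), 'tool_pos': array([0.18029627, 0.59785908, 0.23798733]), 'eef_rot': array([ 1.45856879e-01,  9.89305361e-01, -8.18824053e-04, -5.36644731e-05]), 'contact_force': array([ 0.08839124, -0.29416015, -0.33599709]), 'moment': array([-0.04249136,  0.08144887, -0.0242302 ]), 'finger_force': 0.0, 'opening': 1.003771598424542}
```

View pics/top0b.png

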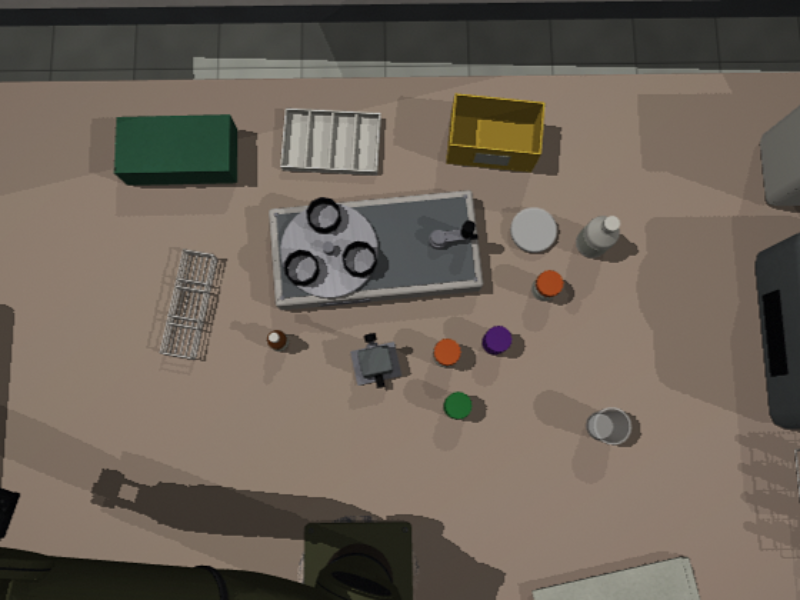

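View pics/side0.png

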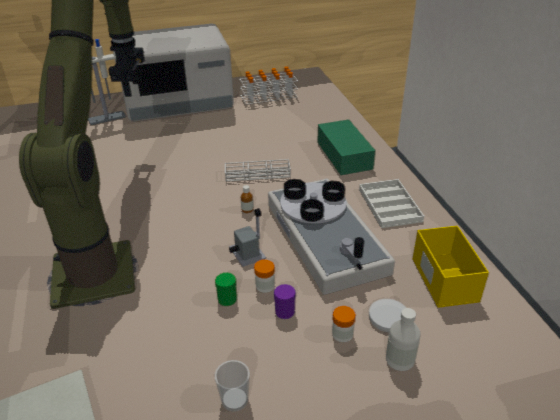

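The top view shows orange caps at (447,352) and (549,284) in the 800x600 image. These are the jars. The look-alikes are purple (498,340) and green (458,405). The wire rack is at (190,303), and the far-right wire tube rack (790,460) and white tray (330,140) are decoys. The mixer has its rings at (324,215), (302,268) and (360,259), and the crank grip is at (469,230). The timer roller is at (371,338).

```bash
cat > meas.py <<'E'
from h import *
def jars(s):
    hsv=cv2.cvtColor(s['img'],cv2.COLOR_RGB2HSV); out=[]
    m=((hsv[...,0]>3)&(hsv[...,0]<16)&(hsv[...,1]>190)&(hsv[...,2]>120)).astype(np.uint8)
    n,l,st,c=cv2.connectedComponentsWithStats(m)
    for i in range(1,n):
        if st[i,4]>60:
            vs,us=np.where(l==i); P=np.array([world(s,u,v) for u,v in zip(us,vs)]); zt=np.percentile(P[:,2],90)
            T=P[np.abs(P[:,2]-zt)<.006]
            (cx,cy),rad=cv2.minEnclosingCircle((T[:,:2]*1000).astype(np.float32)); out.append((cx/1000,cy/1000,rad,zt,st[i,4]))
    return out
E
python3 - <<'E'
from h import *; import meas
s=dict(np.load('top0.npz'))
for j in meas.jars(s): print('jar',np.round(j,4))
k=.7
for nm,u,v,z in [('purple',498,340,.07),('green',458,405,.07),('rA',324,215,.099),('rB',302,268,.099),('rC',360,259,.099),('hub',329,248,.08),('mixTL',270,211,.057),('TR',471,193,.057),('BR',481,287,.057),('BL',278,306,.057),('grip',468,229,.132),('gripax',438,239,.085),('roller',371,338,.125),('rackTL',183,251,.034),('TR',215,255,.034),('BL',162,354,.034),('BR',198,359,.034),('dropper',277,340,.085),('petri',534,230,.017),('reag',612,224,.15)]:
    print(nm,np.round(atz(s,u*k,v*k,z),4),np.round(world(s,u*k,v*k),4))
im=s['img'][:,:,::-1]
def crop(x0,y0,w,h,f): return cv2.resize(im[y0:y0+h,x0:x0+w],None,fx=f,fy=f,interpolation=cv2.INTER_CUBIC)
cv2.imwrite('pics/c1.png',crop(105,130,250,150,3.2))
ss=dict(np.load('side0.npz'))['img'][:,:,::-1]
cv2.imwrite('pics/c2.png',cv2.resize(ss[150:350,200:420],None,fx=3,fy=3,interpolation=cv2.INTER_CUBIC)[:600])
E
```

```text
jar [ 5.55100e-01 -3.74900e-01  2.48906e+01  7.28000e-02  2.39000e+02]
jar [ 4.24200e-01 -1.72300e-01  2.41106e+01  7.30000e-02  2.46000e+02]
purple [ 0.4446 -0.2712  0.07  ] [ 0.4444 -0.2709  0.0719]
green [ 0.3223 -0.1913  0.07  ] [ 0.3223 -0.1913  0.07  ]
rA [0.688  0.0598 0.099 ] [0.6989 0.0632 0.0628]
rB [0.5838 0.1014 0.099 ] [0.5914 0.1056 0.065 ]
rC [ 0.6    -0.0092  0.099 ] [ 0.6076 -0.0079  0.067 ]
hub [0.6272 0.0517 0.08  ] [0.6239 0.0506 0.0927]
mixTL [0.7103 0.1714 0.057 ] [0.7124 0.1725 0.0502]
TR [ 0.7425 -0.2301  0.057 ] [ 0.7439 -0.2306  0.0527]
BR [ 0.5509 -0.2438  0.057 ] [ 0.5524 -0.2448  0.0491]
BL [0.5181 0.1527 0.057 ] [0.5209 0.1553 0.0404]
grip [ 0.6473 -0.2135  0.132 ] [ 0.6482 -0.2139  0.129 ]
gripax [ 0.6412 -0.16    0.085 ] [ 0.6424 -0.1603  0.0805]
roller [ 0.4446 -0.0298  0.125 ] [ 0.4429 -0.0302  0.1382]
rackTL [0.6363 0.3486 0.034 ] [0.6385 0.351  0.0255]
TR [0.6273 0.2841 0.034 ] [0.6349 0.2918 0.0027]
BL [0.4294 0.3822 0.034 ] [0.4297 0.383  0.0316]
BR [0.4187 0.3114 0.034 ] [ 0.4225  0.3213 -0.0037]
dropper [0.4479 0.1493 0.085 ] [0.4479 0.1493 0.0854]
petri [ 0.6756 -0.3607  0.017 ] [ 0.6756 -0.3606  0.0172]
reag [ 0.6485 -0.4784  0.15  ] [ 0.649  -0.479   0.1482]
```

View pics/c1.png

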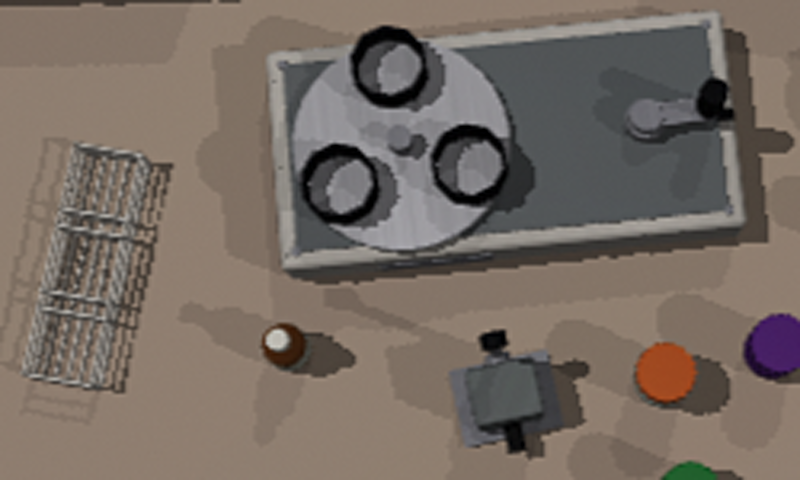

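View pics/c2.png

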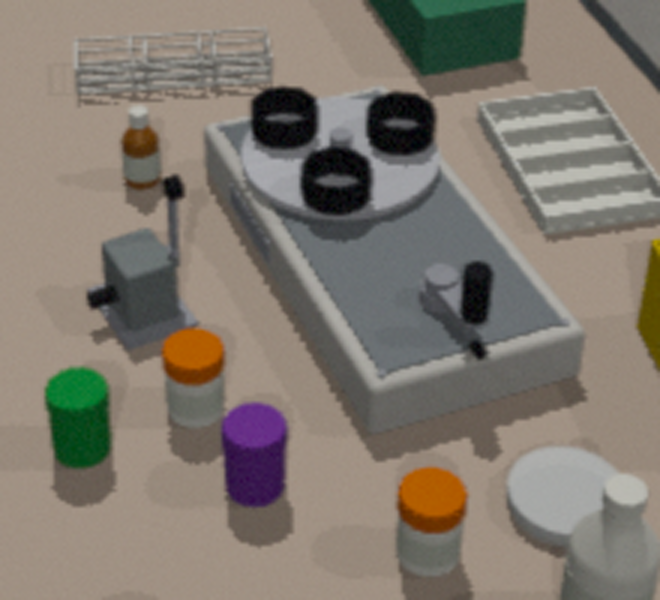

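The crops confirm it. Two orange-capped jars are present (top view crop (665,372), side crops (194,380) and (432,520)), with purple and green as decoys. The switch arm is upright beyond the timer's far face. Next I refine the fixtures from depth and align the tool with the world axes.

{"fn": "servo_tool", "kwargs": {"translation": [[0,0,0],[0,0,0],[-0.045,-0.04,0],[-0.045,-0.04,0],[-0.045,-0.04,0],[-0.045,-0.04,0],[-0.045,-0.04,0],[-0.045,-0.04,0],[0,0,0]], "turn": [[0,0,-0.147],[0,0,-0.147],[0,0,0],[0,0,0],[0,0,0],[0,0,0],[0,0,0],[0,0,0],[0,0,0]], "grip": 0.85}}

```text
clock: 1.23
tool_pos: [0.4556, 0.3527, 0.2379]
eef_rot: [0.005, 1.0, -0.002, 0.001]
contact_force: [-0.3, 0.1, -0.8]
opening: 0.85
finger_force: 0.0
```

```bash
cat > fit.py <<'E'
from h import *
from scipy.optimize import least_squares
def cloud(s):
    v,u=np.mgrid[0:420,0:560]; d=s['z_map'].ravel(); P=np.linalg.inv(s['mtx'])@np.array([u.ravel(),v.ravel(),np.ones(d.size)])*d
    return ((s['R'].T@(P-s['t'][:,None])).T)[d>0], s['img'].reshape(-1,3)[d>0]
def rings(s,zb=0):
    P,C=cloud(s); m=(np.hypot(P[:,0]-.624,P[:,1]-.052)<.11)&(np.abs(P[:,2]-zb-.099)<.006)&(C.max(1)<60); Q=P[m][:,:2]
    def f(p):
        a=p[2]+np.arange(3)*2*np.pi/3; c=p[:2]+.065*np.c_[np.cos(a),np.sin(a)]
        return np.abs(np.hypot(*(Q[:,None]-c[None]).transpose(2,0,1))-.030).min(1)
    g=least_squares(f,[.624,.052,1.48],loss='soft_l1',f_scale=.002); a=g.x[2]+np.arange(3)*2*np.pi/3
    print('rings n',len(Q),'axis',g.x.round(4),'rms',np.sqrt(np.mean(g.fun**2)).round(4)); print((g.x[:2]+.065*np.c_[np.cos(a),np.sin(a)]).round(4))
def rack(s):
    P,C=cloud(s); m=(P[:,0]>.38)&(P[:,0]<.68)&(P[:,1]>.25)&(P[:,1]<.42)&(P[:,2]>.028)&(P[:,2]<.045); b=cv2.minAreaRect((P[m][:,:2]*1000).astype(np.float32)); print('rack',m.sum(),b)
def top(s,c,rad,z0,z1,n):
    P,C=cloud(s); m=(np.hypot(P[:,0]-c[0],P[:,1]-c[1])<rad)&(P[:,2]>z0)&(P[:,2]<z1); Q=P[m]
    if len(Q): print(n,len(Q),cv2.minAreaRect((Q[:,:2]*1000).astype(np.float32)),Q[:,2].max().round(3))
E
python3 - <<'E'
from fit import *; import os
for n in ['top0','side0']:
    s=dict(np.load(n+'.npz')); print(n); rings(s); rack(s)
    top(s,(.647,-.214),.04,.115,.14,'grip'); top(s,(.4446,-.03),.03,.11,.15,'roller'); top(s,(.41,-.03),.06,.06,.08,'timer')
print(r.get_state()['tool_pos'],r.get_state()['eef_rot'])
s=snap('wrist','w0'); print(s['R'].round(3),-s['R'].T@s['t'],s['mtx'])
E
```

```text
top0
rings n 312 axis [0.6271 0.0537 2.2351] rms 0.0015
[[ 0.5871  0.1048]
 [ 0.6028 -0.0066]
 [ 0.6915  0.0628]]
rack 337 ((531.5792236328125, 338.651123046875), (65.96289825439453, 214.0719757080078), 79.61058807373047)
grip 72 ((653.318359375, -213.66668701171875), (22.914613723754883, 23.093172073364258), 58.030216217041016) 0.136
roller 45 ((446.399658203125, -26.61397933959961), (12.891637802124023, 21.696624755859375), 13.754302024841309) 0.14
timer 403 ((413.25103759765625, -33.176578521728516), (58.399723052978516, 59.664161682128906), 11.606193542480469) 0.08
side0
rings n 314 axis [0.6276 0.0474 2.2332] rms 0.0026
[[ 0.5876  0.0987]
 [ 0.6032 -0.0128]
 [ 0.692   0.0564]]
rack 201 ((532.363525390625, 332.87689208984375), (73.89189147949219, 212.50515747070312), 79.95001220703125)
grip 95 ((654.2105712890625, -221.7157440185547), (23.027481079101562, 24.16950798034668), 89.3574447631836) 0.135
roller 59 ((446.8304138183594, -32.86815643310547), (14.2767333984375, 31.32012176513672), 5.512319087982178) 0.139
timer 322 ((416.2311706542969, -39.316978454589844), (63.88524627685547, 65.52745056152344), 13.11773681640625) 0.079
[0.45557814 0.35270974 0.237936  ] [ 4.93170640e-03  9.99985130e-01 -2.12373040e-03  9.52289417e-04]
[[ 0.011  1.    -0.005]
 [ 0.958 -0.009  0.286]
 [ 0.286 -0.007 -0.958]] [0.38215306 0.35441398 0.38380311] [[323.9801961    0.         280.79824237]
 [  0.         323.9801961  210.97174875]
 [  0.           0.           1.        ]]
```

View pics/w0.png

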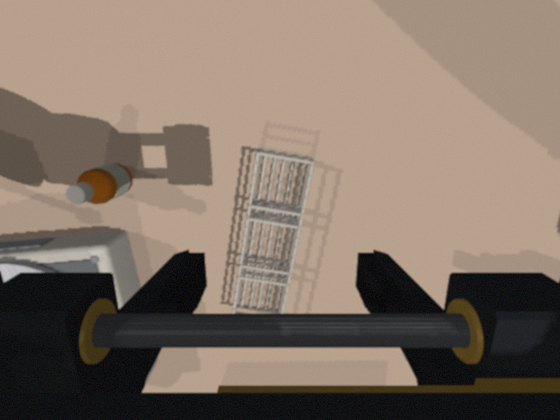

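The wrist view shows the rack: its top rim corners are near (256,150), (312,158), (232,312) and (287,316), and the dropper bottle is at (100,185). The top and side cameras differ by about 6 mm in y, so I check their biases.

Run:
```python
from fit import *
for n in ['top0','side0','w0']:
    s=dict(np.load(n+'.npz')); P,C=cloud(s)
    if n!='w0':
        m=(P[:,0]>.35)&(P[:,0]<.75)&(P[:,1]>-.5)&(P[:,1]<.4)&(abs(P[:,2])<.02); A=np.c_[P[m][:,:2],np.ones(m.sum())]; print(n,'bench plane',np.linalg.lstsq(A,P[m][:,2],rcond=None)[0].round(4))
        m=(np.hypot(P[:,0]-.413,P[:,1]+.035)<.02)&(P[:,2]>.05)&(P[:,2]<.1); print('timer top z',np.median(P[m][:,2]))
        m=(np.hypot(P[:,0]-.627,P[:,1]-.05)<.022)&(np.hypot(P[:,0]-.627,P[:,1]-.05)>.014); print('disc z',np.median(P[m][:,2]))
    else:
        m=(abs(P[:,0]-.5)<.15)&(P[:,1]>.38)&(P[:,1]<.5)&(abs(P[:,2])<.03); A=np.c_[P[m][:,:2],np.ones(m.sum())]; print(n,'bench',np.linalg.lstsq(A,P[m][:,2],rcond=None)[0].round(4))
        rack(s)
        for u,v in [(256,150),(312,158),(232,312),(287,316)]: print(atz(s,u,v,.034).round(4))
```

```text
top0 bench plane [ 0.0057  0.0002 -0.003 ]
timer top z 0.06739989234942764
disc z 0.06850033520891732
side0 bench plane [ 0.0088 -0.0008 -0.0035]
timer top z 0.06769739048318024
disc z 0.06944942059904281
w0 bench [-0.0006 -0.0022  0.0011]
rack 1751 ((524.3517456054688, 337.13140869140625), (63.613807678222656, 201.09561157226562), 79.43685913085938)
[0.4185 0.326  0.034 ]
[0.4276 0.3858 0.034 ]
[0.6171 0.2896 0.034 ]
[0.6234 0.3579 0.034 ]
```

{"fn": "servo_tool", "kwargs": {"translation": [[-0.01,-0.04,0],[-0.01,-0.04,0],[-0.01,-0.04,0],[-0.01,-0.04,0],[-0.01,-0.04,0],[-0.01,-0.04,0],[-0.01,-0.04,0],[0,-0.03,0],[0,0,0]], "turn": [[0,0,0],[0,0,0],[0,0,0],[0,0,0],[0,0,0],[0,0,0],[0,0,0],[0,0,0],[0,0,0]]}}

```text
clock: 2.4
tool_pos: [0.5205, 0.0479, 0.2384]
eef_rot: [0.0, 1.0, -0.0, -0.001]
contact_force: [0.0, 0.3, -0.9]
opening: 0.851
finger_force: 0.0
```

Run:
```python
from fit import *; import meas
s=snap('wrist','w1'); rings(s)
for n in ['top','side']:
    t=snap(n,n+'1'); print([np.round(j,4) for j in meas.jars(t)])
```

```text
rings n 1936 axis [0.6259 0.0516 2.2324] rms 0.0013
[[ 0.5859  0.1029]
 [ 0.6014 -0.0086]
 [ 0.6903  0.0605]]
[array([ 5.54800e-01, -3.74300e-01,  2.46413e+01,  7.29000e-02,
        2.43000e+02]), array([ 4.24500e-01, -1.73200e-01,  2.38692e+01,  7.30000e-02,
        2.22000e+02])]
[]
```

View pics/w1.png

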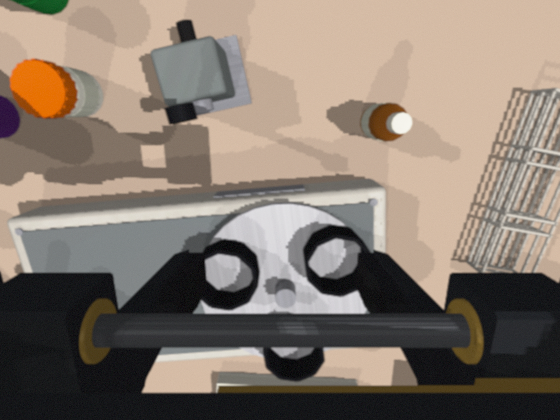

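The wrist view shows all three empty rings ((230,270), (333,258), (293,350)), jar A's cap at (43,88) and the rack at the right edge. The wrist fit lies between the top and side estimates, so I use it. Next is jar A.

{"fn": "servo_tool", "kwargs": {"translation": [[0.016,-0.037,0],[0.016,-0.037,0],[0.016,-0.037,0],[0.016,-0.037,0],[0.016,-0.037,0],[0.016,-0.037,0],[0,0,0.05],[0,0,0.03],[0,0,0]], "turn": [[0,0,0],[0,0,0],[0,0,0],[0,0,0],[0,0,0],[0,0,0],[0,0,0],[0,0,0],[0,0,0]], "grip": 0.82}}

```text
clock: 3.68
tool_pos: [0.4249, -0.1711, 0.1574]
eef_rot: [-0.002, 1.0, 0.001, -0.002]
contact_force: [-0.4, -0.2, 0.5]
opening: 0.817
finger_force: 0.0
```

Run:
```python
from fit import *; import meas
s=snap('wrist','w2'); print([np.round(j,4) for j in meas.jars(s)])
print(r.get_state()['tool_pos'])
```

```text
[array([ 4.23600e-01, -1.75000e-01,  2.60873e+01,  7.07000e-02,
        3.28100e+03])]
[ 0.42580393 -0.17151449  0.15859033]
```

View pics/w2.png

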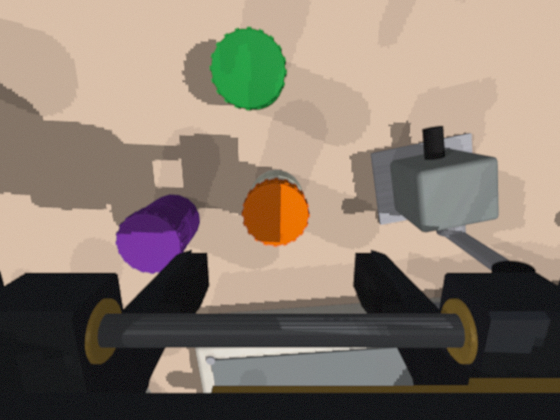

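The wrist view shows jar A's cap at (276,212), the purple one at (158,235) and green at (248,68), so the fingers come down on clear sides. I go down and grasp.

{"fn": "servo_tool", "kwargs": {"translation": [[0.002,-0.004,0.03],[0,0,0.035],[0,0,0.035],[0,0,0.02],[0,0,0]], "turn": [[0,0,0],[0,0,0],[0,0,0],[0,0,0],[0,0,0]], "grip": 0.82}}

```text
clock: 4.35
tool_pos: [0.4244, -0.1764, 0.0388]
eef_rot: [-0.002, 1.0, 0.0, 0.0]
contact_force: [-0.1, 0.5, 0.3]
opening: 0.824
finger_force: 0.0
```

{"fn": "servo_tool", "kwargs": {"translation": [[0,0,0],[0,0,0],[0,0,0],[0,0,0],[0,0,0],[0,0,0]], "turn": [[0,0,0],[0,0,0],[0,0,0],[0,0,0],[0,0,0],[0,0,0]], "grip": 0.4, "grip_force": 20}}

```text
clock: 5.1
tool_pos: [0.4241, -0.1772, 0.0397]
eef_rot: [-0.001, 1.0, -0.0, 0.001]
contact_force: [0.0, 1.0, 7.9]
opening: 0.56
finger_force: 20.0
```

{"fn": "servo_tool", "kwargs": {"translation": [[0,0,-0.02],[0,0,-0.045],[0,0,-0.045],[0,0,-0.045],[0,0,-0.045],[-0.036,0.033,0],[-0.036,0.033,0],[-0.036,0.033,0],[-0.036,0.033,0],[-0.034,0.036,0]], "turn": [[0,0,0],[0,0,0],[0,0,0],[0,0,0],[0,0,0],[0,0,0],[0,0,0],[0,0,0],[0,0,0],[0,0,0]]}}

```text
clock: 6.35
tool_pos: [0.6017, -0.0087, 0.2388]
eef_rot: [-0.0, 1.0, -0.0, -0.0]
contact_force: [0.3, -0.6, -0.4]
opening: 0.559
finger_force: 20.0
```

{"fn": "servo_tool", "kwargs": {"translation": [[0,0,0],[0,0,0]], "turn": [[0,0,0],[0,0,0]]}}

```text
clock: 6.6
tool_pos: [0.6001, -0.01, 0.2384]
eef_rot: [-0.0, 1.0, -0.001, -0.001]
contact_force: [0.4, -0.3, -1.4]
opening: 0.561
finger_force: 20.0
```

Run:
```python
from fit import *
st=r.get_state(); print(st['tool_pos'],st['eef_rot'],st['contact_force'])
s=snap('wrist','w3'); rings(s)
```

```text
[ 0.60012851 -0.01001753  0.23839796] [-4.31099593e-04  9.99999358e-01 -6.00944020e-04 -8.58888248e-04] [ 0.36687494 -0.28773989 -1.43927197]
rings n 1630 axis [0.6245 0.0799 1.7895] rms 0.0213
[[0.6104 0.1433]
 [0.5766 0.0359]
 [0.6865 0.0604]]
```

View pics/w3.png

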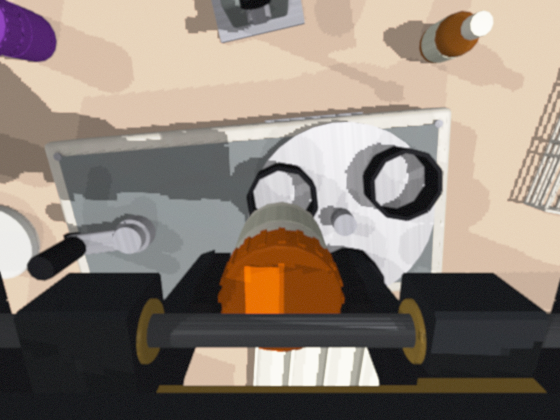

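The jar hangs straight over the near-right ring (282,192), and the far-left ring (402,182) is free. I lower it.

{"fn": "servo_tool", "kwargs": {"translation": [[-0.0015,0.001,0.03],[0,0,0.03],[0,0,0.025],[0,0,0.015],[0,0,0.012],[0,0,0.01],[0,0,0.006],[0,0,0]], "turn": [[0,0,0],[0,0,0],[0,0,0],[0,0,0],[0,0,0],[0,0,0],[0,0,0],[0,0,0]]}}

```text
clock: 7.65
tool_pos: [0.6026, -0.008, 0.1105]
eef_rot: [-0.001, 1.0, 0.0, -0.0]
contact_force: [-1.2, 0.3, -1.3]
opening: 0.561
finger_force: 20.0
```

No contact yet and the jar is inside the ring. Down the last 2 mm, then release.

{"fn": "servo_tool", "kwargs": {"translation": [[0,0,0.002],[0,0,0]], "turn": [[0,0,0],[0,0,0]]}}

```text
clock: 7.9
tool_pos: [0.6028, -0.008, 0.1089]
eef_rot: [-0.001, 1.0, 0.0, 0.0]
contact_force: [0.7, -0.4, -1.0]
opening: 0.563
finger_force: 20.0
```

{"fn": "servo_tool", "kwargs": {"translation": [[0,0,0],[0,0,0],[0,0,0],[0,0,-0.02],[0,0,-0.04],[0,0,-0.04],[0,0,-0.03],[0,0,0]], "turn": [[0,0,0],[0,0,0],[0,0,0],[0,0,0],[0,0,0],[0,0,0],[0,0,0],[0,0,0]], "grip": 0.82}}

```text
clock: 8.9
tool_pos: [0.6042, -0.0078, 0.2412]
eef_rot: [-0.0, 1.0, 0.0, 0.003]
contact_force: [-1.0, -0.7, -0.4]
opening: 0.818
finger_force: 0.0
```

Run:
```python
from fit import *; import meas
for n in ['top','wrist']:
    t=snap(n,n+'2'); print([np.round(j,4) for j in meas.jars(t)])
print(r.get_state()['tool_pos'])
```

```text
[array([ 5.55200e-01, -3.74700e-01,  2.45799e+01,  7.29000e-02,
        2.03000e+02])]
[array([4.6320e-01, 1.5900e-01, 8.2364e+00, 6.3500e-02, 1.2200e+02]), array([ 6.0130e-01, -7.8000e-03,  2.5556e+01,  1.3970e-01,  2.9810e+03])]
[ 0.60222315 -0.00825035  0.23830822]
```

Jar A is seated: cap at (0.601,-0.008), top at 0.140. Next is jar B.

{"fn": "servo_tool", "kwargs": {"translation": [[0.005,-0.037,0],[0.005,-0.037,0],[0.005,-0.037,0],[0.005,-0.037,0],[0.005,-0.037,0],[0.005,-0.037,0],[0.005,-0.037,0],[0.005,-0.037,0.02],[0.005,-0.037,0.03],[0.002,-0.037,0.03]], "turn": [[0,0,0],[0,0,0],[0,0,0],[0,0,0],[0,0,0],[0,0,0],[0,0,0],[0,0,0],[0,0,0],[0,0,0]]}}

```text
clock: 10.25
tool_pos: [0.5547, -0.3789, 0.156]
eef_rot: [-0.001, 1.0, 0.001, -0.001]
contact_force: [0.6, 1.0, 0.3]
opening: 0.824
finger_force: 0.0
```

{"fn": "servo_tool", "kwargs": {"translation": [[0,0,0],[0,0,0]], "turn": [[0,0,0],[0,0,0]]}}

```text
clock: 10.5
tool_pos: [0.5561, -0.3766, 0.1578]
eef_rot: [-0.001, 1.0, 0.001, -0.0]
contact_force: [-0.3, 0.3, -0.0]
opening: 0.821
finger_force: 0.0
```

Run:
```python
from fit import *; import meas
s=snap('wrist','w4'); print([np.round(j,4) for j in meas.jars(s)])
print(r.get_state()['tool_pos'])
```

```text
[array([ 5.5530e-01, -3.7780e-01,  2.5759e+01,  7.0700e-02,  3.2190e+03])]
[ 0.55685823 -0.37616536  0.1586681 ]
```

{"fn": "servo_tool", "kwargs": {"translation": [[0.001,-0.001,0.03],[0,0,0.035],[0,0,0.035],[0,0,0.02],[0,0,0]], "turn": [[0,0,0],[0,0,0],[0,0,0],[0,0,0],[0,0,0]]}}

```text
clock: 11.18
tool_pos: [0.555, -0.3778, 0.038]
eef_rot: [-0.001, 1.0, 0.001, -0.001]
contact_force: [0.6, -0.1, 0.5]
opening: 0.82
finger_force: 0.0
```

{"fn": "servo_tool", "kwargs": {"translation": [[0,0,0],[0,0,0],[0,0,0],[0,0,0],[0,0,0],[0,0,0]], "turn": [[0,0,0],[0,0,0],[0,0,0],[0,0,0],[0,0,0],[0,0,0]], "grip": 0.4}}

```text
clock: 11.92
tool_pos: [0.5559, -0.3793, 0.04]
eef_rot: [-0.001, 1.0, -0.0, 0.001]
contact_force: [-1.1, 0.9, 6.1]
opening: 0.565
finger_force: 20.0
```

{"fn": "servo_tool", "kwargs": {"translation": [[0,0,-0.02],[0,0,-0.045],[0,0,-0.045],[0,0,-0.045],[0,0,-0.045],[0,0,0]], "turn": [[0,0,0],[0,0,0],[0,0,0],[0,0,0],[0,0,0],[0,0,0]]}}

```text
clock: 12.68
tool_pos: [0.5573, -0.3801, 0.2441]
eef_rot: [-0.0, 1.0, -0.002, 0.004]
contact_force: [0.7, -0.3, -1.0]
opening: 0.56
finger_force: 20.0
```

{"fn": "servo_tool", "kwargs": {"translation": [[-0.003,0.042,0],[-0.003,0.042,0],[-0.003,0.042,0],[-0.003,0.042,0],[-0.003,0.042,0],[-0.003,0.042,0],[-0.003,0.042,0],[-0.003,0.042,0],[-0.003,0.042,0],[-0.003,0.042,0]], "turn": [[0,0,0],[0,0,0],[0,0,0],[0,0,0],[0,0,0],[0,0,0],[0,0,0],[0,0,0],[0,0,0],[0,0,0]]}}

```text
clock: 13.92
tool_pos: [0.5837, 0.0419, 0.238]
eef_rot: [-0.001, 1.0, -0.0, -0.001]
contact_force: [0.9, -0.3, -0.6]
opening: 0.564
finger_force: 20.0
```

{"fn": "servo_tool", "kwargs": {"translation": [[0,0.03,0],[0,0.03,0],[0,0,0],[0,0,0]], "turn": [[0,0,0],[0,0,0],[0,0,0],[0,0,0]]}}

```text
clock: 14.42
tool_pos: [0.584, 0.0994, 0.2382]
eef_rot: [-0.0, 1.0, -0.001, -0.001]
contact_force: [0.2, 0.2, -0.8]
opening: 0.56
finger_force: 20.0
```

Run:
```python
from fit import *; import meas
print(r.get_state()['tool_pos'])
s=snap('top','top3'); print([np.round(j,4) for j in meas.jars(s)]); print(r.get_state()['tool_pos'])
```

```text
[0.58404862 0.09939167 0.23816077]
[array([ 6.06400e-01, -5.70000e-03,  2.38987e+01,  1.41600e-01,
        1.65000e+02])]
[0.58425012 0.09891602 0.23823764]
```

{"fn": "servo_tool", "kwargs": {"translation": [[-0.002,0.003,0.03],[0,0,0.03],[0,0,0.025],[0,0,0.008],[0,0,0]], "turn": [[0,0,0],[0,0,0],[0,0,0],[0,0,0],[0,0,0]]}}

```text
clock: 15.1
tool_pos: [0.5865, 0.103, 0.1457]
eef_rot: [-0.0, 1.0, -0.0, -0.0]
contact_force: [-0.0, 1.1, -1.3]
opening: 0.563
finger_force: 20.0
```

{"fn": "servo_tool", "kwargs": {"translation": [[0,0,0.01],[0,0,0.01],[0,0,0.01],[0,0,0.005],[0,0,0]], "turn": [[0,0,0],[0,0,0],[0,0,0],[0,0,0],[0,0,0]]}}

```text
clock: 15.72
tool_pos: [0.5862, 0.1039, 0.1102]
eef_rot: [-0.001, 1.0, -0.0, -0.0]
contact_force: [0.1, 0.9, -0.7]
opening: 0.564
finger_force: 20.0
```

{"fn": "servo_tool", "kwargs": {"translation": [[0,0,0.002],[0,0,0]], "turn": [[0,0,0],[0,0,0]]}}

```text
clock: 15.98
tool_pos: [0.5868, 0.1041, 0.1091]
eef_rot: [-0.001, 1.0, 0.0, 0.0]
contact_force: [-0.2, 0.1, 0.3]
opening: 0.563
finger_force: 20.0
```

{"fn": "servo_tool", "kwargs": {"translation": [[0,0,0],[0,0,0],[0,0,0],[0,0,-0.02],[0,0,-0.04],[0,0,-0.04],[0.03,0,-0.03],[0.04,0,0],[0,0,0],[0,0,0]], "turn": [[0,0,0],[0,0,0],[0,0,0],[0,0,0],[0,0,0],[0,0,0],[0,0,0],[0,0,0],[0,0,0],[0,0,0]], "grip": 0.82}}

```text
clock: 17.23
tool_pos: [0.5174, 0.1039, 0.2389]
eef_rot: [-0.001, 1.0, 0.0, 0.001]
contact_force: [0.3, -0.1, 0.3]
opening: 0.819
finger_force: 0.0
```

Run:
```python
from fit import *; import meas
s=snap('wrist','w5'); print([np.round(j,4) for j in meas.jars(s)])
print(r.get_state()['tool_pos'])
s=snap('side','side5');
```

```text
[array([5.85000e-01, 1.04000e-01, 2.55578e+01, 1.39600e-01, 2.45300e+03]), array([ 5.88700e-01, -1.97000e-02,  1.85712e+01,  1.40100e-01,
        3.48000e+02])]
[0.5176631  0.10384676 0.23871304]
```

View pics/w5.png

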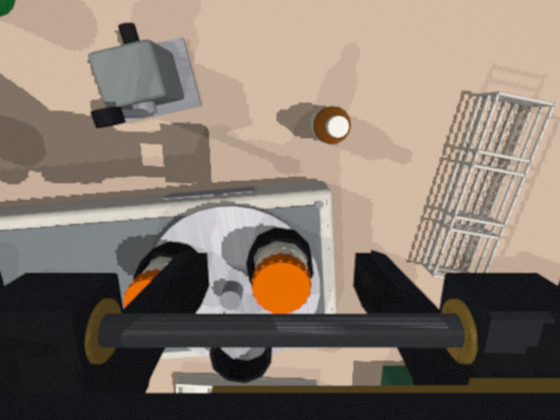

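Both jars are seated in their rings (caps at (281,285) and (150,285)). The timer roller shows at (108,117). I locate it more exactly and shut the fingers.

{"fn": "servo_tool", "kwargs": {"translation": [[0.014,-0.036,0],[0.014,-0.036,0],[0.014,-0.036,0],[0.014,-0.036,0],[0.014,-0.036,0],[0,0,0],[0,0,0]], "turn": [[0,0,0],[0,0,0],[0,0,0],[0,0,0],[0,0,0],[0,0,0],[0,0,0]], "grip": 0.0}}

```text
clock: 18.2
tool_pos: [0.4478, -0.0757, 0.2386]
eef_rot: [-0.001, 1.0, 0.001, 0.001]
contact_force: [0.2, 0.8, 0.7]
opening: 0.053
finger_force: 0.0
```

Run:
```python
from fit import *
s=dict(np.load('w5.npz')); print(atz(s,108,117,.125)); top(s,(.4446,-.03),.03,.105,.15,'roller'); top(s,(.41,-.03),.06,.06,.08,'timer')
s=snap('wrist','w6'); top(s,(.4446,-.03),.03,.105,.15,'roller'); top(s,(.41,-.03),.06,.06,.08,'timer'); print(r.get_state()['tool_pos'],r.get_state()['opening'])
```

```text
[ 0.44586353 -0.02905258  0.125     ]
roller 607 ((445.4538269042969, -29.286636352539062), (12.063793182373047, 23.12900161743164), 11.95654296875) 0.138
timer 4021 ((414.53021240234375, -35.012535095214844), (62.74421691894531, 59.79595184326172), 11.771114349365234) 0.08
roller 561 ((445.3668518066406, -29.304195404052734), (12.59637451171875, 22.19417381286621), 12.122102737426758) 0.137
timer 3262 ((414.1802673339844, -35.90319061279297), (61.39183807373047, 59.91005325317383), 12.020747184753418) 0.08
[ 0.44782039 -0.07519024  0.23868187] 0.009873532108570166
```

{"fn": "servo_tool", "kwargs": {"translation": [[0,0,0.045],[0,0,0.045],[0,0,0.044],[0.001,0.01,0],[0.003,0.012,0],[0.003,0.012,0],[0.003,0.012,0],[0.003,0.012,0],[0.001,0.004,0],[0,0,0]], "turn": [[0,0,0],[0,0,0],[0,0,0],[0,0,0],[0,0,0],[0,0,0],[0,0,0],[0,0,0],[0,0,0],[0,0,0]]}}

```text
clock: 19.5
tool_pos: [0.4323, -0.0144, 0.1047]
eef_rot: [-0.001, 1.0, -0.0, -0.0]
contact_force: [-0.3, -3.5, 0.7]
opening: 0.005
finger_force: 1.5
```

Run:
```python
from fit import *
print(r.get_state()['tool_pos'],r.get_state()['contact_force'])
s=snap('side','side6'); print(proj(s,[.4454,-.03,.125]))
P,C=cloud(s); 
im=s['img'][:,:,::-1]; cv2.imwrite('pics/c6.png',cv2.resize(im[170:290,190:350],None,fx=4,fy=4,interpolation=cv2.INTER_CUBIC))
```

```text
[ 0.43230136 -0.01441566  0.10474832] [-0.34824485 -3.45448418  0.65937543]
[257.09071414 212.05153393]
```

View pics/c6.png

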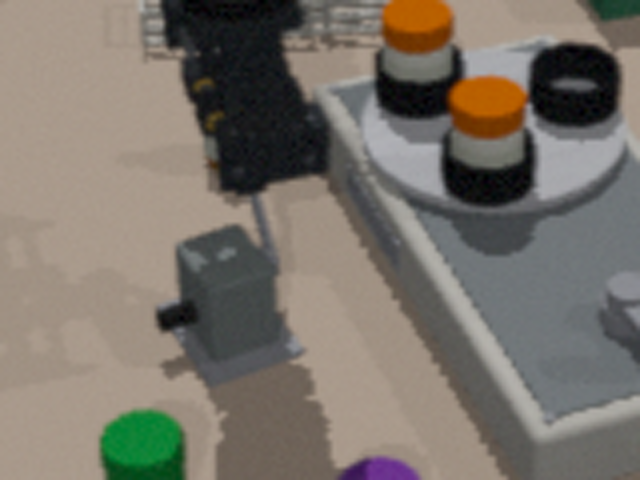

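The crop shows the steel arm leaning from about (275,265) up to (252,190) behind the gripper, with a 3.5 N reaction. I push a few mm further to be sure it trips.

{"fn": "servo_tool", "kwargs": {"translation": [[0.001,0.005,0],[0.001,0.004,0],[0,0,0]], "turn": [[0,0,0],[0,0,0],[0,0,0]]}}

```text
clock: 19.92
tool_pos: [0.4302, -0.006, 0.1046]
eef_rot: [-0.0, 1.0, -0.0, -0.001]
contact_force: [-0.6, -4.9, -1.2]
opening: 0.006
finger_force: 2.3
```

Run:
```python
from fit import *
print(r.get_state()['tool_pos'],r.get_state()['contact_force'])
s=snap('wrist','w7')
for a in [0,.3,.45,.6,.7]:
    x=np.array([np.cos(.21),np.sin(.21)]); y=np.array([-x[1],x[0]]); p=np.r_[np.array([.4454,-.0293])+y*.075*np.sin(a),.05+.075*np.cos(a)]; print(a,proj(s,p))
im=s['img'][:,:,::-1]; cv2.imwrite('pics/c7.png',im)
```

```text
[ 0.43015992 -0.00595735  0.10456523] [-0.56286285 -4.85767398 -1.20260593]
0 [228.33239892 320.19797496]
0.3 [276.64641878 306.96170987]
0.45 [298.73335045 297.83761269]
0.6 [318.00453727 287.7642426 ]
0.7 [328.93860088 280.80388791]
```

View pics/c7.png

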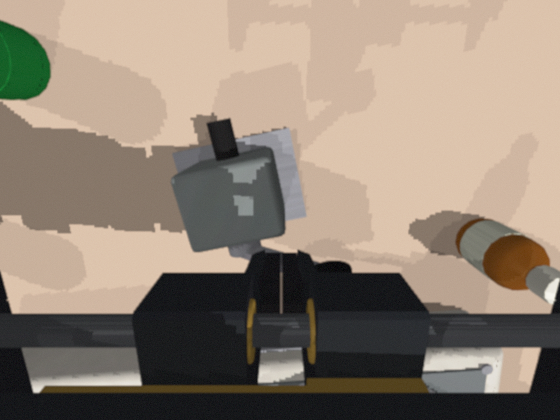

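The roller is visible at (332,268), which matches a lean of about 0.7 rad, so the switch has tripped. I retract and go to the crank.

{"fn": "servo_tool", "kwargs": {"translation": [[-0.003,-0.015,0],[-0.003,-0.015,0],[-0.003,-0.015,0],[-0.003,-0.015,0],[-0.002,-0.012,0],[0,0,-0.045],[0,0,-0.045],[0,0,-0.044],[-0.03,-0.03,0],[-0.03,-0.03,0]], "turn": [[0,0,0],[0,0,0],[0,0,0],[0,0,0],[0,0,0],[0,0,0],[0,0,0],[0,0,0],[0,0,0],[0,0,0]]}}

```text
clock: 21.22
tool_pos: [0.5061, -0.1371, 0.2399]
eef_rot: [-0.002, 1.0, 0.0, 0.001]
contact_force: [0.4, 0.0, -0.3]
opening: 0.006
finger_force: 0.0
```

{"fn": "servo_tool", "kwargs": {"translation": [[-0.03,-0.03,0],[-0.03,-0.03,0],[0,0,0],[0,0,0]], "turn": [[0,0,0],[0,0,0],[0,0,0],[0,0,0]], "grip": 0.6}}

```text
clock: 21.72
tool_pos: [0.5643, -0.1957, 0.2384]
eef_rot: [-0.001, 1.0, 0.001, -0.0]
contact_force: [0.1, -0.2, -0.7]
opening: 0.437
finger_force: 0.0
```

Run:
```python
from fit import *
s=snap('wrist','w8'); print(r.get_state()['tool_pos'])
P,C=cloud(s); m=(np.hypot(P[:,0]-.653,P[:,1]+.217)<.03)&(P[:,2]>.127)&(P[:,2]<.136); print('grip',m.sum(),cv2.minEnclosingCircle((P[m][:,:2]*1000).astype(np.float32)))
m=(np.hypot(P[:,0]-.643,P[:,1]+.163)<.03)&(P[:,2]>.074)&(P[:,2]<.095); print('hub',m.sum(),cv2.minEnclosingCircle((P[m][:,:2]*1000).astype(np.float32)),np.percentile(P[m][:,2],[5,50,95]))
top(s,(.4446,-.03),.03,.105,.15,'roller')
t=snap('top','top8'); top(t,(.4446,-.03),.03,.105,.15,'roller')
```

```text
[ 0.5641518  -0.19546988  0.2386157 ]
grip 481 ((652.1343383789062, -217.5050048828125), 11.910879135131836)
hub 846 ((645.2149047851562, -172.38092041015625), 20.932161331176758) [0.07678548 0.08346786 0.08571347]
roller 729 ((446.10552978515625, -30.946908950805664), (11.976852416992188, 20.350141525268555), 11.81755542755127) 0.138
roller 46 ((446.4873962402344, -26.289287567138672), (13.00982666015625, 21.654420852661133), 10.247621536254883) 0.138
```

View pics/w8.png

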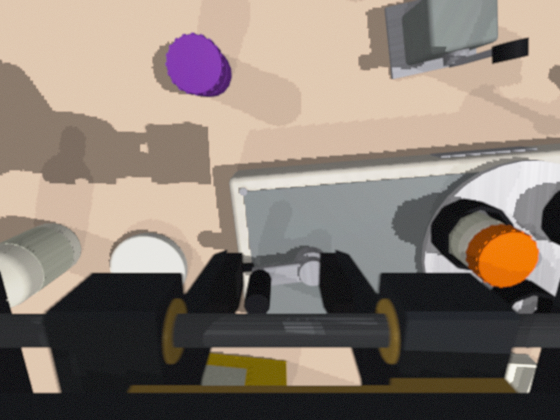

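The wrist view shows the switch arm sprung back (roller (510,50)), the crank grip top at (258,290), the hub at (311,270) and the index mark at about (248,267).

Run:
```python
from fit import *
s=dict(np.load('w8.npz')); print('hub',atz(s,311,270,.085),'idx',atz(s,248,267,.057))
P,C=cloud(s)
m=(P[:,2]>.05)&(P[:,2]<.062)&(abs(P[:,0]-.545)<.03)&(P[:,1]>-.24)&(P[:,1]<0)&(C.min(1)>150); Q=P[m]; print(m.sum(),np.polyfit(Q[:,1],Q[:,0],1))
yaw=.08
g=np.array([.6523,-.2175])
for yaw in (.07,.08,.09):
    y=np.array([-np.sin(yaw),np.cos(yaw)]); c=np.array([.6259,.0516])-.215*y; d=g-c; a0=np.arctan2(*d[::-1]); ai=np.arctan2(-y[1],-y[0]); print(yaw,c,np.hypot(*d),'crank angle',ai-a0)
```

```text
hub [ 0.64247281 -0.16442568  0.085     ] idx [ 0.65299828 -0.23157207  0.057     ]
3347 [-0.08704479  0.5399004 ]
0.07 [ 0.64093771 -0.16287347] 0.0557956979050947 crank angle -0.1350753485964129
0.08 [ 0.64308166 -0.16271237] 0.05555774070880633 crank angle -0.08669452821475732
0.09 [ 0.64522389 -0.16252984] 0.05542373241209301 crank angle -0.038022381361955127
```

{"fn": "servo_tool", "kwargs": {"translation": [[-0.03,-0.008,0],[-0.03,-0.007,0],[-0.028,-0.007,0],[0,0,0.04],[0,0,0.04],[0,0,0.04],[0,0,0.021],[0,0,0]], "turn": [[0,0,0],[0,0,0],[0,0,0],[0,0,0],[0,0,0],[0,0,0],[0,0,0],[0,0,0]], "grip": 0.6}}

```text
clock: 22.82
tool_pos: [0.6519, -0.2182, 0.0967]
eef_rot: [-0.001, 1.0, 0.0, -0.001]
contact_force: [0.3, -0.0, 0.3]
opening: 0.6
finger_force: 0.0
```

{"fn": "servo_tool", "kwargs": {"translation": [[0,0,0],[0,0,0],[0,0,0],[0,0,0],[0,0,0]], "turn": [[0,0,0],[0,0,0],[0,0,0],[0,0,0],[0,0,0]], "grip": 0.1, "grip_force": 25}}

```text
clock: 23.45
tool_pos: [0.6537, -0.2173, 0.0988]
eef_rot: [-0.001, 1.0, 0.001, 0.001]
contact_force: [-1.1, 4.4, 6.1]
opening: 0.263
finger_force: 25.0
```

Run:
```python
from h import *
st=r.get_state(); print(st['tool_pos'],st['contact_force'],st['opening'])
c=np.array([.6436,-.163]); f0=-1.4125
# exact circle: 16 rows per turn
for n in range(16):
    a=f0-2*np.pi*n/16; b=f0-2*np.pi*(n+1)/16
    d=.055*np.array([np.cos(b)-np.cos(a),np.sin(b)-np.sin(a)]); print([round(-d[0],4),round(d[1],4),0],end=', ')
```

```text
[ 0.65369931 -0.21733196  0.0988168 ] [-1.0730228   4.44375643  6.13250018] 0.26256061931166313
[np.float64(0.0214), np.float64(0.0008), 0], [np.float64(0.0195), np.float64(0.009), 0], [np.float64(0.0146), np.float64(0.0157), 0], [np.float64(0.0075), np.float64(0.0201), 0], [np.float64(-0.0008), np.float64(0.0214), 0], [np.float64(-0.009), np.float64(0.0195), 0], [np.float64(-0.0157), np.float64(0.0146), 0], [np.float64(-0.0201), np.float64(0.0075), 0], [np.float64(-0.0214), np.float64(-0.0008), 0], [np.float64(-0.0195), np.float64(-0.009), 0], [np.float64(-0.0146), np.float64(-0.0157), 0], [np.float64(-0.0075), np.float64(-0.0201), 0], [np.float64(0.0008), np.float64(-0.0214), 0], [np.float64(0.009), np.float64(-0.0195), 0], [np.float64(0.0157), np.float64(-0.0146), 0], [np.float64(0.0201), np.float64(-0.0075), 0],
```

{"fn": "servo_tool", "kwargs": {"translation": [[0.0214,0.0008,0],[0.0195,0.009,0],[0.0146,0.0157,0],[0.0075,0.0201,0],[0,0,0]], "turn": [[0,0,0],[0,0,0],[0,0,0],[0,0,0],[0,0,0]]}}

```text
clock: 24.08
tool_pos: [0.5915, -0.1715, 0.0988]
eef_rot: [-0.002, 1.0, 0.001, 0.002]
contact_force: [2.1, 3.1, 5.6]
opening: 0.266
finger_force: 25.0
```

{"fn": "servo_tool", "kwargs": {"translation": [[-0.0008,0.0214,0],[-0.009,0.0195,0],[-0.0157,0.0146,0],[-0.0201,0.0075,0],[0,0,0]], "turn": [[0,0,0],[0,0,0],[0,0,0],[0,0,0],[0,0,0]]}}

```text
clock: 24.7
tool_pos: [0.6381, -0.1084, 0.0988]
eef_rot: [-0.001, 1.0, 0.001, 0.002]
contact_force: [1.8, 4.1, 7.6]
opening: 0.261
finger_force: 25.0
```

{"fn": "servo_tool", "kwargs": {"translation": [[-0.0214,-0.0008,0],[-0.0195,-0.009,0],[-0.0146,-0.0157,0],[-0.0075,-0.0201,0],[0.0008,-0.0214,0],[0.009,-0.0195,0],[0.0157,-0.0146,0],[0.0201,-0.0075,0],[0,0,0]], "turn": [[0,0,0],[0,0,0],[0,0,0],[0,0,0],[0,0,0],[0,0,0],[0,0,0],[0,0,0],[0,0,0]]}}

```text
clock: 25.82
tool_pos: [0.6515, -0.2177, 0.0987]
eef_rot: [-0.0, 1.0, 0.002, -0.001]
contact_force: [-2.4, 4.7, 9.0]
opening: 0.261
finger_force: 25.0
```

Run:
```python
from fit import *; import meas
st=r.get_state(); print(st['tool_pos'],st['contact_force'],st['opening'])
s=snap('side','side9'); t=snap('top','top9')
print([np.round(j,4) for j in meas.jars(t)])
im=s['img'][:,:,::-1]; cv2.imwrite('pics/c9.png',cv2.resize(im[150:310,220:420],None,fx=3,fy=3,interpolation=cv2.INTER_CUBIC))
```

```text
[ 0.65152205 -0.2176587   0.09870657] [-2.39170212  4.73738039  8.95047452] 0.2611163301616617
[array([ 6.00700e-01, -5.30000e-03,  2.43346e+01,  1.41800e-01,
        2.60000e+02]), array([5.88200e-01, 1.09100e-01, 2.46374e+01, 1.42500e-01, 2.62000e+02])]
```

View pics/c9.png

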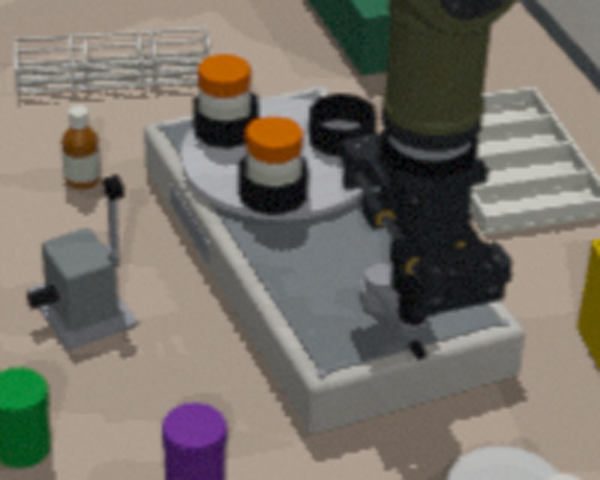

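One turn is done: jars in the rings at crop (224,100) and (274,165), switch arm upright, and the gripper holding the crank over the mark (418,350). Next are turns two and three.

{"fn": "servo_tool", "kwargs": {"translation": [[0.0214,0.0008,0],[0.0195,0.009,0],[0.0146,0.0157,0],[0.0075,0.0201,0],[-0.0008,0.0214,0],[-0.009,0.0195,0],[-0.0157,0.0146,0],[-0.0201,0.0075,0]], "turn": [[0,0,0],[0,0,0],[0,0,0],[0,0,0],[0,0,0],[0,0,0],[0,0,0],[0,0,0]]}}

```text
clock: 26.92
tool_pos: [0.6337, -0.109, 0.0987]
eef_rot: [-0.001, 1.0, 0.0, -0.002]
contact_force: [-3.5, 0.5, 10.7]
opening: 0.258
finger_force: 25.0
```

{"fn": "servo_tool", "kwargs": {"translation": [[-0.0214,-0.0008,0],[-0.0195,-0.009,0],[-0.0146,-0.0157,0],[-0.0075,-0.0201,0],[0.0008,-0.0214,0],[0.009,-0.0195,0],[0.0157,-0.0146,0],[0.0201,-0.0075,0]], "turn": [[0,0,0],[0,0,0],[0,0,0],[0,0,0],[0,0,0],[0,0,0],[0,0,0],[0,0,0]]}}

```text
clock: 27.92
tool_pos: [0.6547, -0.2173, 0.0988]
eef_rot: [-0.0, 1.0, 0.002, 0.002]
contact_force: [2.0, 7.5, 5.3]
opening: 0.264
finger_force: 25.0
```

{"fn": "servo_tool", "kwargs": {"translation": [[0.0214,0.0008,0],[0.0195,0.009,0],[0.0146,0.0157,0],[0.0075,0.0201,0],[-0.0008,0.0214,0],[-0.009,0.0195,0],[-0.0157,0.0146,0],[-0.0201,0.0075,0]], "turn": [[0,0,0],[0,0,0],[0,0,0],[0,0,0],[0,0,0],[0,0,0],[0,0,0],[0,0,0]]}}

```text
clock: 28.92
tool_pos: [0.6338, -0.109, 0.0987]
eef_rot: [-0.001, 1.0, 0.0, -0.002]
contact_force: [-3.7, -0.3, 10.7]
opening: 0.266
finger_force: 25.0
```

{"fn": "servo_tool", "kwargs": {"translation": [[-0.0214,-0.0008,0],[-0.0195,-0.009,0],[-0.0146,-0.0157,0],[-0.0075,-0.0201,0],[0.0008,-0.0214,0],[0.009,-0.0195,0],[0.0157,-0.0146,0],[0.0201,-0.0075,0],[0,0,0]], "turn": [[0,0,0],[0,0,0],[0,0,0],[0,0,0],[0,0,0],[0,0,0],[0,0,0],[0,0,0],[0,0,0]]}}

```text
clock: 30.05
tool_pos: [0.6515, -0.2176, 0.0987]
eef_rot: [-0.0, 1.0, 0.001, -0.001]
contact_force: [-3.6, 4.3, 9.4]
opening: 0.266
finger_force: 25.0
```

Run:
```python
from fit import *; import meas
st=r.get_state(); print(st['tool_pos'],st['contact_force'],st['opening'])
t=snap('top','top10')
print([np.round(j,4) for j in meas.jars(t)])
```

```text
[ 0.65150301 -0.21762246  0.09870069] [-3.5872522   4.26455666  9.4174339 ] 0.26632912326750635
[array([ 6.00700e-01, -4.60000e-03,  2.49093e+01,  1.41800e-01,
        2.61000e+02]), array([5.88600e-01, 1.09300e-01, 2.47078e+01, 1.42200e-01, 2.61000e+02])]
```

Three turns are done and stable. Now the fourth, finishing over the mark.

{"fn": "servo_tool", "kwargs": {"translation": [[0.0214,0.0008,0],[0.0195,0.009,0],[0.0146,0.0157,0],[0.0075,0.0201,0],[-0.0008,0.0214,0],[-0.009,0.0195,0],[-0.0157,0.0146,0],[-0.0201,0.0075,0]], "turn": [[0,0,0],[0,0,0],[0,0,0],[0,0,0],[0,0,0],[0,0,0],[0,0,0],[0,0,0]]}}

```text
clock: 31.1
tool_pos: [0.6338, -0.109, 0.0987]
eef_rot: [-0.001, 1.0, 0.0, -0.002]
contact_force: [-3.7, 0.5, 11.5]
opening: 0.265
finger_force: 25.0
```

{"fn": "servo_tool", "kwargs": {"translation": [[-0.0214,-0.0008,0],[-0.0195,-0.009,0],[-0.0146,-0.0157,0],[-0.0075,-0.0201,0],[0.0008,-0.0214,0],[0.009,-0.0195,0],[0.0157,-0.0146,0],[0.0201,-0.0075,0],[0.003,0,0],[0,0,0]], "turn": [[0,0,0],[0,0,0],[0,0,0],[0,0,0],[0,0,0],[0,0,0],[0,0,0],[0,0,0],[0,0,0],[0,0,0]]}}

```text
clock: 32.35
tool_pos: [0.65, -0.2177, 0.0987]
eef_rot: [-0.001, 1.0, 0.001, -0.0]
contact_force: [-2.9, 4.3, 9.9]
opening: 0.259
finger_force: 25.0
```

{"fn": "servo_tool", "kwargs": {"translation": [[0,0,0],[0,0,0],[0,0,0],[0,0,0]], "turn": [[0,0,0],[0,0,0],[0,0,0],[0,0,0]], "grip": 0.6}}

```text
clock: 32.85
tool_pos: [0.6496, -0.2192, 0.0973]
eef_rot: [-0.0, 1.0, -0.0, -0.0]
contact_force: [-0.7, -0.0, -0.4]
opening: 0.598
finger_force: 0.0
```

{"fn": "servo_tool", "kwargs": {"translation": [[0,0,-0.02],[0,0,-0.04],[0,0,-0.04],[0,0,-0.04],[0.045,0,0],[0.045,0,0],[0,0,0],[0,0,0]], "turn": [[0,0,0],[0,0,0],[0,0,0],[0,0,0],[0,0,0],[0,0,0],[0,0,0],[0,0,0]]}}

```text
clock: 33.85
tool_pos: [0.5612, -0.2192, 0.2391]
eef_rot: [-0.001, 1.0, -0.0, 0.002]
contact_force: [0.3, -0.3, 0.1]
opening: 0.601
finger_force: 0.0
```

Run:
```python
from fit import *; import meas
s=snap('wrist','w11'); print(r.get_state()['tool_pos'])
P,C=cloud(s); m=(np.hypot(P[:,0]-.65,P[:,1]+.217)<.03)&(P[:,2]>.127)&(P[:,2]<.136); print('grip',m.sum(),cv2.minEnclosingCircle((P[m][:,:2]*1000).astype(np.float32)))
t=snap('top','top11'); print([np.round(j,4) for j in meas.jars(t)]); top(t,(.4446,-.03),.03,.105,.15,'roller'); top(t,(.65,-.214),.04,.115,.14,'grip')
```

```text
[ 0.5616276  -0.21897756  0.23881925]
grip 501 ((648.9927978515625, -217.71090698242188), 11.824652671813965)
[array([ 5.99600e-01, -5.00000e-03,  2.45697e+01,  1.41000e-01,
        2.64000e+02]), array([5.89800e-01, 1.10200e-01, 2.45879e+01, 1.41400e-01, 2.60000e+02])]
roller 47 ((446.28521728515625, -26.428241729736328), (13.205135345458984, 21.70908546447754), 11.295906066894531) 0.142
grip 16 ((652.6136474609375, -207.23143005371094), (6.770206928253174, 15.655356407165527), 70.39939880371094) 0.137
```

The crank grip is over the mark at (0.649,-0.218), let go, with both jars still in the rings. Next I go to jar A.

{"fn": "servo_tool", "kwargs": {"translation": [[-0.006,0.035,0],[-0.006,0.035,0],[-0.006,0.035,0],[-0.006,0.035,0],[-0.006,0.035,0],[-0.006,0.035,0],[0,0,0],[0,0,0]], "turn": [[0,0,0],[0,0,0],[0,0,0],[0,0,0],[0,0,0],[0,0,0],[0,0,0],[0,0,0]], "grip": 0.82}}

```text
clock: 34.95
tool_pos: [0.5961, -0.0097, 0.2375]
eef_rot: [-0.0, 1.0, -0.0, 0.0]
contact_force: [-0.1, -0.7, -0.7]
opening: 0.823
finger_force: 0.0
```

Run:
```python
from fit import *; import meas
s=snap('wrist','w12'); print(r.get_state()['tool_pos']); print([np.round(j,4) for j in meas.jars(s)])
```

```text
[ 0.59594905 -0.01045003  0.23750959]
[array([4.6380e-01, 1.5900e-01, 7.3857e+00, 6.2800e-02, 1.0700e+02]), array([5.89400e-01, 1.07400e-01, 2.57559e+01, 1.39600e-01, 3.38000e+03]), array([ 5.98400e-01, -6.60000e-03,  2.57322e+01,  1.39700e-01,
        3.00900e+03])]
```

{"fn": "servo_tool", "kwargs": {"translation": [[-0.002,0.003,0.03],[0,0,0.035],[0,0,0.035],[0,0,0.03],[0,0,0]], "turn": [[0,0,0],[0,0,0],[0,0,0],[0,0,0],[0,0,0]]}}

```text
clock: 35.62
tool_pos: [0.596, -0.008, 0.1057]
eef_rot: [0.0, 1.0, -0.001, -0.002]
contact_force: [0.2, 0.7, 0.8]
opening: 0.821
finger_force: 0.0
```

{"fn": "servo_tool", "kwargs": {"translation": [[0,0,0],[0,0,0],[0,0,0],[0,0,0],[0,0,0],[0,0,0]], "turn": [[0,0,0],[0,0,0],[0,0,0],[0,0,0],[0,0,0],[0,0,0]], "grip": 0.4, "grip_force": 20}}

```text
clock: 36.38
tool_pos: [0.5985, -0.0062, 0.109]
eef_rot: [-0.0, 1.0, -0.0, 0.001]
contact_force: [-0.7, -1.1, 6.1]
opening: 0.561
finger_force: 20.0
```

{"fn": "servo_tool", "kwargs": {"translation": [[0,0,-0.015],[0,0,-0.025],[0,0,-0.045],[0,0,-0.045],[0,0,0],[0,0,0]], "turn": [[0,0,0],[0,0,0],[0,0,0],[0,0,0],[0,0,0],[0,0,0]]}}

```text
clock: 37.12
tool_pos: [0.5969, -0.0063, 0.2374]
eef_rot: [-0.001, 1.0, -0.0, -0.001]
contact_force: [-0.9, 1.0, -1.8]
opening: 0.556
finger_force: 20.0
```

Run:
```python
from fit import *
for n in ['w0','w1','w5','top0','top11','side9']:
    s=dict(np.load(n+'.npz')); print(n); rack(s)
    P,C=cloud(s); m=(P[:,0]>.38)&(P[:,0]<.68)&(P[:,1]>.25)&(P[:,1]<.42)&(P[:,2]>.026)&(P[:,2]<.045); Q=P[m]
    x=np.array([.9836,-.1805]); y=np.array([.1805,.9836]); print('  long ext',np.percentile(Q[:,:2]@x,[.5,99.5]).round(4),'wid ext',np.percentile(Q[:,:2]@y,[1,99]).round(4))
    h=np.histogram(Q[:,:2]@x,bins=np.arange(.33,.6,.005))[0]; print('  ',h)
```

```text
w0
rack 1751 ((524.3517456054688, 337.13140869140625), (63.613807678222656, 201.09561157226562), 79.43685913085938)
  long ext [0.3545 0.5516] wid ext [0.3946 0.4579]
   [  0   0   0   0  45 169  29  31  30  29  27  28  28  29  25  28  88 127
  25  67 141  25  25  25  27  24  24  25  23  24  25  89  98  23  60 125
  19  23  21  22  22  17  22  10  12   1   0   0   0   0   0   0   0]
w1
rack 1603 ((530.233642578125, 335.48370361328125), (65.49974822998047, 212.11636352539062), 79.67676544189453)
  long ext [0.3558 0.5646] wid ext [0.3936 0.4568]
   [  0   0   0   0   1  57  23  23  22  22  22  22  20  21  21  21  34 116
  20  22 142  20  18  19  19  18  18  18  22  31  34  65 164  35  40 184
  35  32  30  31  31  29  31  30  27  15  15   7   0   0   0   0   0]
w5
rack 2326 ((530.66845703125, 335.9891357421875), (65.37886047363281, 213.4693145751953), 79.51795959472656)
  long ext [0.3552 0.5669] wid ext [0.3939 0.4576]
   [  0   0   0   0   9 257  41  44  42  42  42  41  39  39  36  40  64 194
  39  43 204  37  37  34  34  35  34  32  32  33  34  73 152  30  48 175
  28  30  32  29  2
[... 344 characters left out ...]
4  6  4  5  4  8 24
  0  0  0  0  0]
top11
rack 331 ((531.6093139648438, 339.1730041503906), (65.62752532958984, 213.8779754638672), 79.46284484863281)
  long ext [0.3551 0.5682] wid ext [0.397  0.4619]
   [ 0  0  0  0  2 29  4  6  5  3  5  4  7  3  5  4  9 27  6  7 30  3  5  6
  3  6  4  5  4  4  5  8 28  4  7 26  4  5  5  4  4  4  6  3  5  4  7 26
  0  0  0  0  0]
side9
rack 200 ((532.7680053710938, 332.9333801269531), (77.7059555053711, 211.80255126953125), 78.97953796386719)
  long ext [0.3578 0.5694] wid ext [0.3861 0.4587]
   [ 0  0  0  0  0 12  3  3  3  4  5  3  3  4  2  4  3 15  3  5 13  4  5  2
  4  2  4  2  4  3  5  1 14  4  3 13  4  3  3  4  4  3  3  4  4  3  2 10
  1  0  0  0  0]
```

{"fn": "servo_tool", "kwargs": {"translation": [[-0.001,0.041,0],[-0.001,0.041,0],[-0.001,0.041,0],[-0.001,0.041,0],[-0.001,0.041,0],[-0.001,0.041,0],[-0.001,0.041,0],[0,0.041,0],[0,0,0],[0,0,0]], "turn": [[0,0,0],[0,0,0],[0,0,0],[0,0,0],[0,0,0],[0,0,0],[0,0,0],[0,0,0],[0,0,0],[0,0,0]]}}

```text
clock: 38.38
tool_pos: [0.6037, 0.3205, 0.236]
eef_rot: [-0.001, 1.0, -0.002, -0.001]
contact_force: [0.3, -1.0, -0.7]
opening: 0.56
finger_force: 20.0
```

{"fn": "servo_tool", "kwargs": {"translation": [[0,0,0.035],[0,0,0.035],[0,0,0.04],[0,0,0],[0,0,0]], "turn": [[0,0,0],[0,0,0],[0,0,0],[0,0,0],[0,0,0]]}}

```text
clock: 39.0
tool_pos: [0.6053, 0.3213, 0.129]
eef_rot: [0.0, 1.0, 0.0, 0.001]
contact_force: [0.0, 0.6, -1.2]
opening: 0.56
finger_force: 20.0
```

Run:
```python
from fit import *; import meas
s=snap('wrist','w13'); print(r.get_state()['tool_pos']); print([np.round(j,4) for j in meas.jars(s)])
```

```text
[0.60554358 0.32193771 0.12965893]
[array([4.6790e-01, 1.6150e-01, 5.4531e+00, 5.8200e-02, 7.1000e+01]), array([6.02900e-01, 3.21900e-01, 2.45225e+01, 1.59500e-01, 5.97500e+03]), array([  0.6282,   0.3205,   9.2269,   0.1594, 137.    ])]
```

{"fn": "servo_tool", "kwargs": {"translation": [[0,0.001,0.03],[0,0,0.02],[0,0,0.012],[0,0,0.01],[0,0,0.009],[0,0,0]], "turn": [[0,0,0],[0,0,0],[0,0,0],[0,0,0],[0,0,0],[0,0,0]]}}

```text
clock: 39.8
tool_pos: [0.6039, 0.3228, 0.0462]
eef_rot: [-0.001, 1.0, -0.0, -0.0]
contact_force: [0.0, 0.3, -1.3]
opening: 0.567
finger_force: 20.0
```

{"fn": "servo_tool", "kwargs": {"translation": [[0,0,0.003],[0,0,0]], "turn": [[0,0,0],[0,0,0]]}}

```text
clock: 40.05
tool_pos: [0.6045, 0.3232, 0.0441]
eef_rot: [-0.001, 1.0, 0.0, 0.0]
contact_force: [0.1, 0.0, -0.5]
opening: 0.562
finger_force: 20.0
```

{"fn": "servo_tool", "kwargs": {"translation": [[0,0,0.001],[0,0,0]], "turn": [[0,0,0],[0,0,0]]}}

```text
clock: 40.3
tool_pos: [0.6045, 0.3232, 0.0441]
eef_rot: [-0.001, 1.0, 0.0, 0.0]
contact_force: [-1.1, -0.9, 6.7]
opening: 0.558
finger_force: 20.0
```

{"fn": "servo_tool", "kwargs": {"translation": [[0,0,0],[0,0,0],[0,0,0],[0,0,-0.02],[0,0,-0.04],[0,0,-0.045],[0,0,-0.045],[0,0,-0.045],[0,0,0],[0,0,0]], "turn": [[0,0,0],[0,0,0],[0,0,0],[0,0,0],[0,0,0],[0,0,0],[0,0,0],[0,0,0],[0,0,0],[0,0,0]], "grip": 0.82}}

```text
clock: 41.55
tool_pos: [0.6039, 0.3227, 0.2381]
eef_rot: [-0.001, 1.0, -0.0, 0.0]
contact_force: [0.2, -1.0, -0.6]
opening: 0.818
finger_force: 0.0
```

Run:
```python
from fit import *; import meas
s=snap('wrist','w14'); print(r.get_state()['tool_pos']); print([np.round(j,4) for j in meas.jars(s)])
```

```text
[0.60360105 0.32239601 0.23710308]
[array([5.89900e-01, 1.11000e-01, 2.43474e+01, 1.39800e-01, 1.77400e+03]), array([6.04000e-01, 3.23200e-01, 2.55238e+01, 7.48000e-02, 1.95500e+03])]
```

Jar A stands in the far cell (top at 0.0748, within 1 mm of the cell centre). Next is jar B.

{"fn": "servo_tool", "kwargs": {"translation": [[0.003,-0.036,0],[0.003,-0.036,0],[0.003,-0.036,0],[0.003,-0.036,0],[0.003,-0.036,0],[0,-0.034,0],[0,0,0],[0,0,0]], "turn": [[0,0,0],[0,0,0],[0,0,0],[0,0,0],[0,0,0],[0,0,0],[0,0,0],[0,0,0]]}}

```text
clock: 42.6
tool_pos: [0.589, 0.1099, 0.237]
eef_rot: [-0.001, 1.0, 0.001, -0.001]
contact_force: [0.2, -0.0, 0.9]
opening: 0.819
finger_force: 0.0
```

Run:
```python
from fit import *; import meas
s=snap('wrist','w15'); print(r.get_state()['tool_pos']); print([np.round(j,4) for j in meas.jars(s)])
```

```text
[0.58900686 0.11058478 0.23720907]
[array([4.60800e-01, 1.63300e-01, 1.00681e+01, 6.18000e-02, 1.41000e+02]), array([5.89300e-01, 1.08600e-01, 2.57297e+01, 1.39700e-01, 3.00300e+03]), array([6.05100e-01, 3.22800e-01, 2.65476e+01, 7.46000e-02, 2.10300e+03])]
```

{"fn": "servo_tool", "kwargs": {"translation": [[0,-0.0015,0.03],[0,0,0.035],[0,0,0.035],[0,0,0.029],[0,0,0]], "turn": [[0,0,0],[0,0,0],[0,0,0],[0,0,0],[0,0,0]]}}

```text
clock: 43.28
tool_pos: [0.5876, 0.1087, 0.1067]
eef_rot: [-0.002, 1.0, -0.0, -0.002]
contact_force: [0.4, 0.9, -0.6]
opening: 0.818
finger_force: 0.0
```

{"fn": "servo_tool", "kwargs": {"translation": [[0,0,0],[0,0,0],[0,0,0],[0,0,0],[0,0,0],[0,0,0]], "turn": [[0,0,0],[0,0,0],[0,0,0],[0,0,0],[0,0,0],[0,0,0]], "grip": 0.4}}

```text
clock: 44.02
tool_pos: [0.5903, 0.108, 0.1099]
eef_rot: [-0.001, 1.0, 0.0, 0.001]
contact_force: [-0.3, 0.1, 6.4]
opening: 0.561
finger_force: 20.0
```

{"fn": "servo_tool", "kwargs": {"translation": [[0,0,-0.015],[0,0,-0.025],[0,0,-0.045],[0,0,-0.045],[0,0,0],[0,0,0]], "turn": [[0,0,0],[0,0,0],[0,0,0],[0,0,0],[0,0,0],[0,0,0]]}}

```text
clock: 44.78
tool_pos: [0.5888, 0.1069, 0.2384]
eef_rot: [-0.001, 1.0, -0.0, -0.001]
contact_force: [-0.6, 0.3, -1.0]
opening: 0.559
finger_force: 20.0
```

{"fn": "servo_tool", "kwargs": {"translation": [[0.019,0.0345,0],[0.019,0.0345,0],[0.019,0.0345,0],[0.019,0.0345,0],[0.019,0.0345,0],[0.019,0.0345,0],[0.018,0.0345,0],[0,0,0],[0,0,0]], "turn": [[0,0,0],[0,0,0],[0,0,0],[0,0,0],[0,0,0],[0,0,0],[0,0,0],[0,0,0],[0,0,0]]}}

```text
clock: 45.9
tool_pos: [0.457, 0.3473, 0.2374]
eef_rot: [-0.0, 1.0, -0.001, -0.001]
contact_force: [-0.1, 0.3, -0.9]
opening: 0.559
finger_force: 20.0
```

{"fn": "servo_tool", "kwargs": {"translation": [[0,0,0.035],[0,0,0.035],[0,0,0.04],[0,0,0],[0,0,0]], "turn": [[0,0,0],[0,0,0],[0,0,0],[0,0,0],[0,0,0]]}}

```text
clock: 46.52
tool_pos: [0.4581, 0.3484, 0.1296]
eef_rot: [0.0, 1.0, 0.0, 0.0]
contact_force: [0.2, -0.5, -0.7]
opening: 0.561
finger_force: 20.0
```

Run:
```python
from fit import *; import meas
s=snap('wrist','w16'); print(r.get_state()['tool_pos']); print([np.round(j,4) for j in meas.jars(s)]); print(r.get_state()['tool_pos'])
```

```text
[0.45833004 0.34895767 0.13016989]
[array([4.57200e-01, 1.61600e-01, 1.23665e+01, 6.50000e-02, 6.45000e+02]), array([4.53800e-01, 3.46600e-01, 2.32894e+01, 1.59300e-01, 3.63200e+03]), array([  0.4542,   0.3609,   6.215 ,   0.1592, 115.    ]), array([4.4020e-01, 3.4230e-01, 4.2509e+00, 2.1930e-01, 3.1400e+02])]
[0.45833004 0.34895767 0.13016989]
```

{"fn": "servo_tool", "kwargs": {"translation": [[0.0005,0.001,0.03],[0,0,0.02],[0,0,0.012],[0,0,0.01],[0,0,0.009],[0,0,0.003],[0,0,0.001],[0,0,0]], "turn": [[0,0,0],[0,0,0],[0,0,0],[0,0,0],[0,0,0],[0,0,0],[0,0,0],[0,0,0]]}}

```text
clock: 47.58
tool_pos: [0.4566, 0.3497, 0.045]
eef_rot: [-0.001, 1.0, -0.0, 0.0]
contact_force: [-2.3, -1.3, 6.9]
opening: 0.56
finger_force: 20.0
```

{"fn": "servo_tool", "kwargs": {"translation": [[0,0,0],[0,0,0],[0,0,0],[0,0,-0.02],[0,0,-0.04],[0,0,-0.045],[0,0,-0.045],[0,0,-0.045],[0,0,0],[0,0,0]], "turn": [[0,0,0],[0,0,0],[0,0,0],[0,0,0],[0,0,0],[0,0,0],[0,0,0],[0,0,0],[0,0,0],[0,0,0]], "grip": 0.82}}

```text
clock: 48.82
tool_pos: [0.4564, 0.3491, 0.238]
eef_rot: [-0.001, 1.0, -0.001, -0.0]
contact_force: [-0.7, -0.5, -0.4]
opening: 0.822
finger_force: 0.0
```

Run:
```python
from fit import *; import meas
s=snap('wrist','w17'); print(r.get_state()['tool_pos']); print([np.round(j,4) for j in meas.jars(s)])
t=snap('top','top17'); print([np.round(j,4) for j in meas.jars(t)]); top(t,(.4446,-.03),.03,.105,.15,'roller'); top(t,(.65,-.214),.03,.115,.14,'grip')
b=snap('side','side17'); a=np.hstack([cv2.resize(s['img'],(400,300)),cv2.resize(b['img'],(400,300))]); a=np.vstack([a,np.hstack([cv2.resize(t['img'],(400,300)),cv2.resize(t['img'][130:280,80:280],(400,300))])]); cv2.imwrite('pics/fin.png',a[:,:,::-1])
```

```text
[0.45611971 0.34889618 0.23739856]
[array([4.55600e-01, 3.49500e-01, 2.58385e+01, 7.47000e-02, 1.97800e+03]), array([4.2970e-01, 3.4390e-01, 4.6254e+00, 3.1380e-01, 3.5700e+02])]
[array([6.05600e-01, 3.24200e-01, 2.42834e+01, 7.73000e-02, 2.32000e+02])]
roller 46 ((446.017822265625, -26.720108032226562), (12.51791763305664, 21.681671142578125), 13.607069969177246) 0.141
grip 72 ((649.5213012695312, -214.61460876464844), (21.967227935791016, 22.79648780822754), 47.81991958618164) 0.14
```

View pics/fin.png

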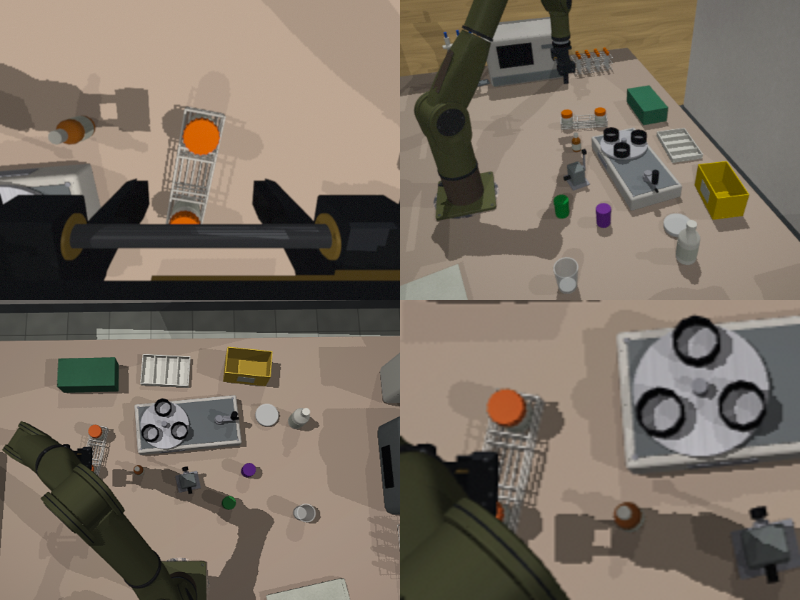

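The picture shows both jars upright in the end cells (wrist (201,137) and (184,218)), the rings empty, the switch upright, the crank grip over the mark and the bystanders in place. I hand in.

```bash
python3 -c "
from plant import r
print(r.finish_job())"
```

```text
the job is handed in; nothing more can be done
None
```

The job is handed in, though no verdict came back: both jars present stand upright in the rack's end cells, the switch was tripped and sprang back, the crank was turned four times clockwise and let go over its mark, and no bystander was visibly moved.

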